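# Load the board tray into the tester and start it

## Task

Lift the tray of circuit boards by the bar in its middle, set it down on the tester's loading shelf nose to the mouth and let go; then take it by its end grip and slide it fully home under the hood, keeping it level with both boards in it. With the tray home, press the small round key and then the large round key on top of the tester, one at a time, leaving the square key and the other things on the bench alone.

Things in the scene. Friction and masses are not known exactly. Their poses are not given: they have to be found in the camera images.
- tester: Grey bench tester with a tray tunnel, fixed. Origin: on the bench under the middle of the mouth; +y points into the tunnel. Tunnel: x -63 to 63 mm, 70 high, floor 20 above the bench, stop wall at y = 140. Mouth edges flare to 150 wide over the 20 mm before the mouth, up to z = 50. Hood (clear window) and key block: 150 wide, y 0 to 220, top at z = 110.
- shelf (a point): Point on top of the tester's steel loading shelf, on the middle line, 105 mm before the mouth (tester x 0, y -105, z 20 mm). The shelf is 150 wide, runs from y = -210 to the mouth and is level with the tunnel floor. Axes as the tester's.
- home (a point): Point on the tunnel floor where the tray's origin lies when the tray is fully home (tester x 0, y 60, z 20 mm). Axes as the tester's.
- tray: Loose aluminium tray, 120 wide (x), 160 long (y), floor 6 thick, rim 16 high, with two boards, about 0.45 kg in all. Origin: centre of its underside; +y is its nose, which goes in first; a tongue 30 wide at the -y end carries the end grip and reaches to y = -155 mm. Home: origin at point home, axes parallel to the tester's.
- lift_bar: Black bar in the middle of the tray, 12 thick (tray x), 70 long (tray y), 20 high, on two posts. Origin: bar's centre, 45 mm above the tray's underside (top at 55). Axes as the tray's.
- end_grip: Black upright fin on the tongue at the tray's rear, 12 thick (tray x), 34 long (tray y), rising from 6 to 55 mm above the tray's underside. Origin: on its middle line, 135 mm behind the tray's centre (tray y = -135), 45 mm above the tray's underside. Axes as the tray's.
- board0: Green circuit board 42 x 144 x 4 mm with parts up to 13 mm high, lying loose in the tray on the -x side of the bar. Origin: centre of its underside, at about x = -31, y = 0, z = 6 mm in the tray's frame.
- board1: The same, on the +x side of the bar (x = 31 mm).
- key_small_top (a point): Centre of the top of the small round grey key (18 mm across), one of three keys in a row on top of the tester's far part, 128 mm above the bench when up; the three stand 50 mm apart in any order, each in a 44 mm square black housing 12 high.
- key_large_top (a point): Centre of the top of the large round grey key (36 mm across).
- key_square_top (a point): Centre of the top of the square grey key (28 x 28 mm).
- key_small (a joint): Travel of the small round key, 0 up to 0.006 m fully down (about 5 N); springs back.
- key_large (a joint): Travel of the large round key, likewise.
- key_square (a joint): Travel of the square key, likewise.
- solder_spool: Bystander: steel solder spool, 60 across, 45 high. Origin: centre of its underside.
- driver: Bystander: screwdriver lying on the bench beyond the loading shelf, about 200 long.
- iron_stand: Bystander: blue soldering iron stand, 110 x 160, with the iron upright in it, about 210 high. Origin: centre of its underside.

How it is judged:
On the way, in this order (a step that is already met when the one before it is completed fails the run):
1. Lift the tray off the bench by its middle bar, with the tray's underside at least 30 mm up (height (world z) of tray above 0.03 m and contact force between lift_bar and the fingers above 1 N), for 0.1 s.
2. Set it flat on the loading shelf, nose to the mouth, tray centre 83 to 150 mm before the mouth, within 15 mm of the middle line and 8 degrees of straight, and let go for 0.2 s (y of tray in the frame of tester between -0.15 and -0.083 m and x of tray in the frame of tester between -0.015 and 0.015 m and z of tray in the frame of tester between 0.016 and 0.025 m and angle between the y axis of tray and the y axis of tester, either way round below 0.15 rad and y of end_grip in the frame of tester below -0.18 m and contact force between tray and the fingers below 0.1 N and distance between each of board0, board1 and tray below 0.045 m), for 0.2 s.
3. Slide the tray in by its end grip: the fingers hold or push the end grip as the tray's centre passes the mouth (y of tray in the frame of tester above 0 m and z of tray in the frame of tester between 0.016 and 0.025 m and contact force between end_grip and the fingers above 0.3 N and contact force between lift_bar and the fingers below 0.1 N).
4. The tray is fully home: its nose within 4 mm of the stop wall, flat on the tunnel floor (y of tray in the frame of tester above 0.056 m and x of tray in the frame of tester between -0.006 and 0.006 m and z of tray in the frame of tester between 0.016 and 0.025 m and distance between each of board0, board1 and tray below 0.045 m), for 0.2 s.
5. Press the small round key down (at least 4 of its 6 mm), the other keys up (value of joint key_small above 0.004 m and value of joint each of key_large, key_square below 0.002 m and y of tray in the frame of tester above 0.056 m and x of tray in the frame of tester between -0.006 and 0.006 m and z of tray in the frame of tester between 0.016 and 0.025 m), for 0.05 s.
6. Then press the large round key down (at least 4 of its 6 mm), the other keys up (value of joint key_large above 0.004 m and value of joint each of key_small, key_square below 0.002 m and y of tray in the frame of tester above 0.056 m and x of tray in the frame of tester between -0.006 and 0.006 m and z of tray in the frame of tester between 0.016 and 0.025 m), for 0.05 s.
At the end, for the whole second after the job is handed in: The tray is fully home in the tester, nose within 4 mm of the stop wall, flat on the tunnel floor, at rest and let go; both boards still lie in it in their places; all three keys are up again (after the small round key and then the large round key were pressed with the tray home) (all of step 4 and value of joint each of key_small, key_large, key_square below 0.0015 m and linear speed of tray below 0.02 m/s and contact force between tray and the fingers below 0.1 N); the robot touches nothing.
It fails at once if The tray tips more than 17 degrees (angle between tray's own z axis and vertical above 0.3 rad).
It fails at once if A board leaves its place in the tray (distance between any of board0, board1 and tray above 0.06 m).
It fails at once if A key is pressed (over 3 mm) before the tray is home (nose more than 6 mm from the stop wall) (value of joint any of key_small, key_large above 0.003 m and y of tray in the frame of tester below 0.054 m).
It fails at once if The square key is pressed (over 3 mm) (value of joint key_square above 0.003 m).
It fails at once if The spool, screwdriver or iron stand is moved more than 30 mm (distance of any of solder_spool, driver, iron_stand from where it was at the start of the episode above 0.03 m).
It also fails if it takes over 64 s, if anything falls off the work surface, if the arm or the gripper's body presses on something with over 40 N, if the wrist force passes 120 N, or if a joint passes its speed limit or range.

## Robot

A 6-joint arm with a two-finger parallel gripper is mounted at the origin on the work surface. World frame = base frame: x ahead of the robot, y to its left, z up, the work surface at z = 0. Lengths are in m, angles in rad, forces in N, time in s.
With the tool pointing down it reaches from about 0.4 to 0.825 m from the base axis. Payload 7 kg.
Tool frame: the origin (TCP) lies at the centre of the arm's flange, where the gripper is bolted on; the fingertips stand 178 mm ahead of it and the grasp point (between the pads) lies arm.tcp_to_grasp ahead of it (arm.tcp_to_grasp is the distance from the TCP to the grasp point, in m); z points along the fingers, y is the direction in which the jaws open and shut (so a half turn about z gives the same grasp; the last joint's range is limited). The gripper opens to 88 mm and grips with 3 to 60 N. Pads are 19 mm wide; open, the fingers measure 130 mm over their backs; the gripper's body (78 mm by 193 mm) begins 47 mm behind the grasp point.
Start: joints at [1.542, 0.359, 0.012, 0, -1.224, -0.288], TCP at [0.21, 0.641, 0.405] pointing down, gripper open.
Joint ranges: [-3.07, 3.07], [-1.43, 2.12], [-1.02, 1.25], [-3.03, 1.67], [-3.05, -0], [-3.03, 3.03]. Speed limits (rad/s): [2.39, 2.39, 3.01, 3.14, 3.14, 3.14].

## Interface

Orientations are given as [roll, pitch, yaw] about the fixed x, y, z axes, in that order (R = Rz(yaw) Ry(pitch) Rx(roll)).
In Python, from station import arm gives the robot as it stands.
- The arm moves only by the tool move_arm, never from a script. Its argument "deltas" is a list of rows, each a list of 6 numbers: the shift along the world's x, y, z in mm, then the turn, a rotation vector about the world's x, y, z in degrees. In form: [[tx, ty, tz, ax, ay, az], ...]. A call has exactly 5 rows; each row shifts and turns the commanded pose from where the row before left it; what a row does not reach is not made up. A row lasts 1/12 s, in which the tool goes at most 41.7 mm and 7.16 degrees, less where a joint would pass 70% of its speed; a pose out of reach is approached as far as the arm can. A call with a gripper value outside its range is refused whole. "claw" is the closure in counts, from 0 (fully open) to 255 (shut), set as the call begins (left out, the last holds). The fingers move at their own pace and stop on an object; "squeeze" is the grip in N (left out, the last holds). Time passes only in rows, so rows that do not move let the fingers close, or fill a call up. It gives the time, the measured TCP pose, the force and the opening at its end, in the units of the state.
- arm.get_state(): the state, without advancing time (a new reading comes with each control period).
- arm.grab_frame(name): name is "side" or "top"; returns the picture (400x640x3 uint8, red, green, blue); there is no depth.
- arm.calibration(name): a dict with "intrinsics" (3x3 intrinsics, pixels), "k1" (the pictures are not rectified: a ray, as slopes to the right and down, at radius r is drawn at 1 + k1 r^2 times it, then the intrinsics apply), "T" (4x4, takes a point from camera to world coordinates). Camera axes: x right, y up, looking along -z (the intrinsics and any distortion apply to the point x, -y, -z); pixel columns grow to the right and rows downward; lengths in m; the calibration is good to about 2 mm. A picture is of the moment at which its call begins. calibration takes no time and is no camera call.
- arm.job_done(): hands the job in, once; it reports no verdict.
Trained networks look in the newest picture that a camera, given by its name, has taken for a name from the list of things; names that differ only in an ending like _2 or _b are one class to them, and where a whole thing is asked for, a point or a joint stands for the part that bears it (a point fixed in the world has none). Each returns a list of dicts, best first, with "score" (0 to 1); they miss things now and then, are a little off and sometimes report something else, mostly with a low value. They report only what shows in the picture. A call takes as long as a camera call.
- arm.spot_in(thing, camera): "xy" ([column, row] in pixels, amid what is visible of it).
- arm.masks_of(thing, camera): "pixels" (400x640 bool, what is visible of it) and "xy" ([column, row] in pixels, amid what is visible of it).
- arm.spot_point(thing, camera): "xy" ([column, row] in pixels: a listed point, or the origin of a listed thing).
The state is a dict: "t": time; "q": joint angles; "qd": joint speeds; "joint_efforts": joint torques, N m; "eef_pos": TCP position; "ee_rot": TCP orientation; "force": force on the tool from outside, world axes, zero at the start; "moment": the same for the moment, N m; "width": finger opening in m.
Only numpy, scipy, OpenCV 4.12 (cv2) and the standard library are available. Lean on these libraries where they do the work, as an engineer would, in place of code of your own. Each camera call takes 0.05 s, during which the arm holds its last target. There are 200 camera calls.

## Working session

There is one attempt and no reset: what is moved stays moved. The work goes in short steps, Python scripts to look and compute and a tool call to move; the robot and the scene stay as the last step left them, time stands still between calls to the robot, and variables do not carry over. Pictures are saved under pics/ and viewed, about 8 in all and at most 12, crops included, and the job is handed in when it is done.

Besides the shell and the picture viewer there is one more tool, called after "Request:" as name(argument=value, ...), one argument or row to a line, values as JSON. move_arm: Moves the arm, as the interface text tells. Its arguments: {"type":"object","properties":{"deltas":{"type":"array","items":{"type":"array","items":{"type":"number"}}},"claw":{"type":"number"},"squeeze":{"type":"number"}},"required":["deltas"]}

```bash
mkdir -p pics
cat > h.py <<'E'
import numpy as np, cv2
from station import arm
def ray(cam,xy):
    c=arm.calibration(cam);K=np.array(c["intrinsics"]);k=c["k1"];T=np.array(c["T"])
    d=np.array([(xy[0]-K[0,2])/K[0,0],(xy[1]-K[1,2])/K[1,1]]);u=d.copy()
    for _ in range(30): u=d/(1+k*(u@u))
    return T[:3,3],T[:3,:3]@np.array([u[0],-u[1],-1])
def atz(cam,xy,z):
    o,d=ray(cam,xy);return o+d*(z-o[2])/d[2]
def proj(cam,p):
    c=arm.calibration(cam);K=np.array(c["intrinsics"]);k=c["k1"];T=np.array(c["T"])
    q=T[:3,:3].T@(np.array(p)-T[:3,3]);u=np.array([q[0],-q[1]])/-q[2];u=u*(1+k*(u@u))
    return np.array([K[0,0]*u[0]+K[0,2],K[1,1]*u[1]+K[1,2]])
def save(cam,name):
    im=arm.grab_frame(cam);cv2.imwrite("pics/"+name,im[...,::-1]);return im
E
python3 - <<'E'
from h import *
np.set_printoptions(precision=4,suppress=True)
s=arm.get_state();print(s,arm.tcp_to_grasp)
for c in("top","side"):
    save(c,c+"0.png");print(c,np.array(arm.calibration(c)["T"])[:3,3])
    for n,z in [("lift_bar",.045),("end_grip",.045),("tray",0),("board0",.006),("board1",.006),("tester",0),("shelf",.02),("home",.02),("key_small_top",.128),("key_large_top",.128),("key_square_top",.128),("solder_spool",0),("iron_stand",0),("driver",0.01)]:
        for r in arm.spot_point(n,c)[:2]: print(n,np.round(r["xy"],1),round(r["score"],2),atz(c,r["xy"],z))
E
```

```text
{'t': 0.0, 'q': array([ 1.5421,  0.3594,  0.0111, -0.0003, -1.2241, -0.2881]), 'qd': array([ 0.0001,  0.0008,  0.0009,  0.0015, -0.0009, -0.0011]), 'joint_efforts': array([  0.0007, -58.2723,  29.3049,   6.9969,   0.007 ,  -0.0002]), 'eef_pos': array([0.2102, 0.6412, 0.4038]), 'ee_rot': array([ 3.14  , -0.0001, -0.3169]), 'force': array([ 0.1092,  0.4655, -0.2699]), 'moment': array([-0.017 , -0.024 , -0.0371]), 'width': 0.08798044966760378} 0.1593
top [ 0.4414 -0.0937  1.1945]
lift_bar [212.9 138.5] 0.72 [0.7437 0.2347 0.045 ]
lift_bar [426.1 211.1] 0.48 [ 0.545  -0.3449  0.045 ]
end_grip [420.3 261.2] 0.49 [ 0.4125 -0.3269  0.045 ]
tray [419.9 210.4] 0.87 [ 0.551  -0.3375  0.    ]
board0 [430.9 215.5] 0.9 [ 0.5364 -0.3664  0.006 ]
board0 [412.9 210.8] 0.71 [ 0.5493 -0.317   0.006 ]
board1 [430.9 215.5] 0.9 [ 0.5364 -0.3664  0.006 ]
board1 [412.9 210.8] 0.71 [ 0.5493 -0.317   0.006 ]
tester [279.7 208.5] 0.73 [0.555  0.0519 0.    ]
shelf [311.8 199.8] 0.74 [ 0.5773 -0.0384  0.02  ]
key_small_top [204.  219.2] 0.48 [0.5152 0.226  0.128 ]
key_small_top [278.9 207.4] 0.28 [0.5455 0.0384
[... 836 characters left out ...]
board1 [366.1 322.1] 0.67 [ 0.5382 -0.367   0.006 ]
tester [307.3 188.8] 0.62 [ 0.5617  0.0466 -0.    ]
tester [342.7 129.3] 0.57 [0.7647 0.2558 0.    ]
home [289.3 171.2] 0.77 [0.5318 0.1117 0.02  ]
key_small_top [411.6 240. ] 0.56 [ 0.6719 -0.2846  0.128 ]
key_small_top [266.3 119.1] 0.36 [0.5077 0.2266 0.128 ]
key_large_top [252.1 125.8] 0.59 [0.4624 0.2111 0.128 ]
key_square_top [282.6 113.5] 0.63 [0.5587 0.2356 0.128 ]
solder_spool [413.7 242.3] 0.94 [ 0.7447 -0.2213  0.    ]
solder_spool [360.2 300.1] 0.74 [ 0.5507 -0.3137  0.    ]
iron_stand [343.6 131.4] 0.96 [0.7629 0.2447 0.    ]
iron_stand [250.8 128.9] 0.6 [0.4851 0.3642 0.    ]
driver [385.9 188.2] 0.64 [ 0.7632 -0.0387  0.01  ]
```

View pics/top0.png

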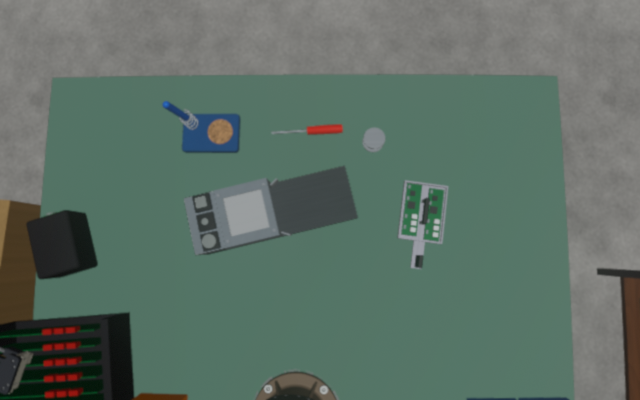

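View pics/side0.png

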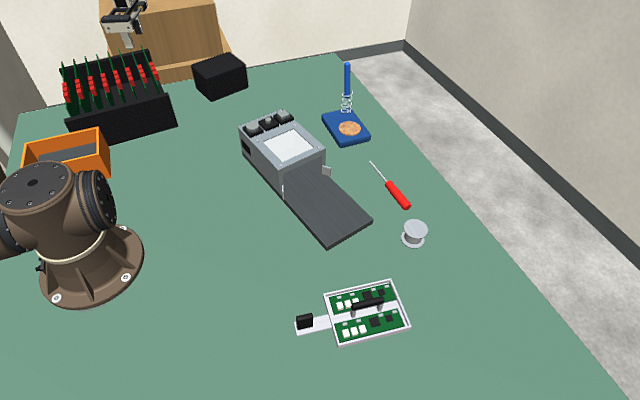

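The top view shows the tray at about (424,212), tongue and fin at (419,262), so its nose points up (+x). The tester's mouth is at about (279,208) with the shelf to the right. The keys at left are, top to bottom, square (202,202), small round (205,220) and large round (209,241). The side view agrees. Next I refine the poses.

```bash
cat > meas.py <<'E'
from h import *
np.set_printoptions(precision=4,suppress=True)
def rect(cam,pix,z):
    ys,xs=np.nonzero(pix);P=np.array([atz(cam,(x,y),z)[:2] for x,y in zip(xs,ys)])*1000
    (c,s,a)=cv2.minAreaRect(P.astype(np.float32));return np.round(c,1),np.round(s,1),round(a,1),np.round(P.mean(0),1)
E
python3 - <<'E'
from meas import *
for c in("top","side"):
    im=arm.grab_frame(c)
    for n,z in [("lift_bar",.055),("end_grip",.055),("tray",.016),("board0",.012),("key_small_top",.128),("key_large_top",.128),("key_square_top",.128),("tester",.11)]:
        for r in arm.masks_of(n,c)[:2]: print(c,n,round(r["score"],2),np.round(r["xy"]),r["pixels"].sum(),*rect(c,r["pixels"],z))
    # shelf by colour: seed fill
    seed={"top":(320,200),"side":(325,210)}[c]
    m=np.zeros((402,642),np.uint8)
    cv2.floodFill(im[...,::-1].copy(),m,seed,255,(12,)*3,(12,)*3,4|cv2.FLOODFILL_FIXED_RANGE|cv2.FLOODFILL_MASK_ONLY|(255<<8))
    s=m[1:-1,1:-1]>0;print(c,"shelf",s.sum(),*rect(c,s,.02))
    q=cv2.boxPoints(cv2.minAreaRect(np.argwhere(s)[:,::-1].astype(np.float32)));print(q)
E
```

```text
top end_grip 0.62 [419. 263.] 91 [ 413.3 -320.2] [18.3 31.3] 89.0 [ 413.5 -320.5]
top tray 0.71 [418. 220.] 1453 [ 510.9 -336.7] [123.9 237.6] 82.7 [ 521.9 -338.7]
top tray 0.59 [413. 212.] 812 [ 554.1 -310.6] [ 42.8 144.8] 82.4 [ 554.1 -310.4]
top board0 0.78 [410. 213.] 782 [ 553.3 -311.2] [ 42.5 143.1] 82.4 [ 552.1 -311.5]
top board0 0.58 [433. 216.] 805 [ 539.5 -373.3] [ 47.5 145.9] 83.9 [ 538.6 -373.6]
top key_small_top 0.44 [208. 132.] 2310 [745.3 246.8] [221.5 117.2] 80.1 [742.4 224.1]
top key_small_top 0.43 [206. 221.] 24 [510.7 223.4] [10.  10.4] 0.3 [510.9 223.6]
top key_large_top 0.64 [208. 239.] 158 [463.5 211.6] [29.8 35.5] 0.5 [462.8 211.6]
top key_square_top 0.45 [204. 203.] 131 [559.6 235.3] [28.2 30.6] 2.1 [559.  234.4]Traceback (most recent call last):
  File "<stdin>", line 5, in <module>
  File "meas.py", line 4, in rect
    ys,xs=np.nonzero(pix);P=np.array([atz(cam,(x,y),z)[:2] for x,y in zip(xs,ys)])*1000
                                      ~~~^^^^^^^^^^^^^
  File "h.py", line 9, in atz
    o,d=ray(cam,xy);return o+d*(z-o[2])/d[2]
        ~~~^^^^^^^^
  File "h.py", line 4, in ray
    c=arm.calibration(cam);K=np.array(c["intrinsics"]);k=c["k1"];T=np.array(c["T"])
ValueError: time passes only in moves, steps and waits
```

```bash
sed -i 's/arm.calibration(cam)/CAL[cam]/; s/^def ray/CAL={c:arm.calibration(c) for c in("top","side")}\ndef ray/' h.py
python3 - <<'E'
from meas import *
for c in("top","side"):
    im=arm.grab_frame(c)
    for n,z in [("lift_bar",.055),("end_grip",.055),("tray",.016),("board0",.012),("key_small_top",.128),("key_large_top",.128),("key_square_top",.128),("tester",.11)][7 if c=="top" else 0:]:
        for r in arm.masks_of(n,c)[:2]: print(c,n,round(r["score"],2),np.round(r["xy"]),r["pixels"].sum(),*rect(c,r["pixels"],z))
    seed={"top":(320,200),"side":(325,210)}[c]
    m=np.zeros((402,642),np.uint8)
    cv2.floodFill(im[...,::-1].copy(),m,seed,255,(12,)*3,(12,)*3,4|cv2.FLOODFILL_FIXED_RANGE|cv2.FLOODFILL_MASK_ONLY|(255<<8))
    s=m[1:-1,1:-1]>0;print(c,"shelf",s.sum(),*rect(c,s,.02))
    # tray frame: bright/green vs background -> bar pixels dark within tray area
    R={"top":(395,175,455,275),"side":(285,270,420,355)}[c]
    cv2.imwrite(f"pics/tray_{c}.png",cv2.resize(im[R[1]:R[3],R[0]:R[2],::-1],None,fx=6 if c=="top" else 5,fy=6 if c=="top" else 5,interpolation=cv2.INTER_NEAREST))
E
```

```text
top tester 0.68 [372. 139.] 440 [ 723.5 -198.7] [56.6 60.8] 89.6 [ 723.1 -199.6]
top tester 0.62 [273. 206.] 8541 [546.6  65.3] [158.4 421.8] 14.2 [544.9  51.6]
top shelf 4289 [559.8  37.2] [156.9 371.8] 13.8 [572.2 -36.6]
side lift_bar 0.71 [369. 303.] 274 [ 545.1 -349.9] [18.5 71.3] 83.2 [ 544.9 -349.8]
side lift_bar 0.3 [355. 313.] 2485 [ 498.9 -358.3] [119.4 224.4] 82.3 [ 506.  -359.2]
side end_grip 0.46 [304. 320.] 225 [ 409.9 -337.2] [29.1 32. ] 70.3 [ 409.7 -337.7]
side tray 0.68 [357. 313.] 2493 [ 509.3 -342.2] [126.8 236.4] 81.9 [ 518.3 -343.3]
side tray 0.67 [364. 325.] 1261 [ 538.3 -377.6] [ 43.1 142.5] 82.9 [ 535.4 -378.4]
side board0 0.93 [368. 323.] 1239 [ 540.5 -376.5] [ 41.  143.3] 82.2 [ 538.2 -376.8]
side board0 0.76 [357. 299.] 1004 [ 552.2 -315.7] [ 46.4 148.1] 82.4 [ 548.2 -312.7]
side key_small_top 0.66 [343. 122.] 1659 [738.9 245.8] [439.8 126. ] 73.6 [719.8 154.7]
side key_large_top 0.59 [250. 128.] 86 [463.2 210.1] [35.8 31.1] 69.1 [462.8 209.3]
side key_square_top 0.4 [283. 115.] 61 [559. 233.] [28.9 28.9] 69.2 [559.5 233.1]
side tester 0.57 [305. 182.] 8372 [536.2  26.9] [200.9 488.1] 13.7 [527.2 -12.2]
side shelf 5074 [569.7 108.4] [208.9 513.3] 13.9 [560.1   6.6]
```

View pics/tray_top.png

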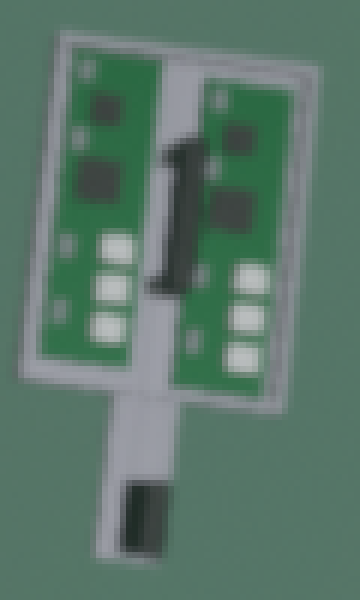

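```bash
cat > fit.py <<'E'
from meas import *
from scipy.optimize import minimize
def W(p,pts):
    a=p[2];R=np.array([[np.cos(a),-np.sin(a)],[np.sin(a),np.cos(a)]])
    pts=np.array(pts,float);return np.c_[pts[:,:2]@R.T+p[:2],pts[:,2]]
E=lambda z,x,y0,y1:[(sx,y,z) for sx in(-x,x) for y in(y0,y1)]
parts=[E(0,.075,-.21,0)+E(.02,.075,-.21,0),E(0,.075,0,.22)+E(.11,.075,0,.22)]
kh=[[(kx+dx,ky+dy,z) for dx in(-.022,.022) for dy in(-.022,.022) for z in(.11,.122)] for kx in(-.05,0,.05) for ky in (.19,)]
def sil(cam,p,S=4):
    m=np.zeros((400*S,640*S),np.uint8)
    for P in parts:
        h=cv2.convexHull(np.array([proj(cam,q) for q in W(p,P)],np.float32))
        cv2.fillPoly(m,[np.round((h+.5)*S).astype(int)],1)
    return cv2.resize(m.astype(np.float32),(640,400),interpolation=cv2.INTER_AREA)
E
cat > run.py <<'E'
from fit import *
ims={c:arm.grab_frame(c) for c in("top","side")};obs={}
for c,im in ims.items():
    i=im.astype(int); green=(i[...,1]-i[...,0]>12)&(i[...,1]-i[...,2]>4)
    p0=[.5523,.0636,np.radians(13.8)]
    roi=cv2.dilate((sil(c,p0)>.5).astype(np.uint8),np.ones((21,21)))>0
    n,l,st,_=cv2.connectedComponentsWithStats((~green&roi).astype(np.uint8)); k=1+st[1:,4].argmax()
    obs[c]=((l==k).astype(np.float32),roi)
f=lambda x,cs:sum(np.abs(sil(c,[x[0]/100,x[1]/100,x[2]/10])-obs[c][0])[obs[c][1]].sum() for c in cs)
x0=[5.523,.636*10,2.41]; x0=[55.23,6.36,2.41]
for cs in(["top"],["side"],["top","side"]):
    r=minimize(lambda x:f(x,cs),x0,method="Nelder-Mead",options=dict(initial_simplex=[x0,[56.2,6.4,2.41],[55.2,7.4,2.41],[55.2,6.4,2.6]],xatol=.01,fatol=.5))
    p=[r.x[0]/100,r.x[1]/100,r.x[2]/10];print(cs,np.array(p),np.degrees(p[2]),r.fun)
a=p[2];R=np.array([[np.cos(a),np.sin(a)],[-np.sin(a),np.cos(a)]])
for n,k in dict(sq=(.5594,.2340),sm=(.5110,.2235),lg=(.4632,.2110)).items(): print(n,R@(np.array(k)-p[:2]))
out=[]
for c,o in(("top",(170,150,370,270)),("side",(225,95,385,255))):
    im=ims[c][...,::-1].copy(); im=cv2.resize(im[o[1]:o[3],o[0]:o[2]],None,fx=3.5,fy=3.5)
    for P in parts+kh:
        for q in W(p,P): cv2.circle(im,tuple(int(v) for v in (proj(c,q)-o[:2]+.5)*3.5),3,(0,0,255),1)
    cv2.imwrite(f"pics/tester_{c}.png",im)
E
python3 run.py
```

```text
['top'] [0.5527 0.0596 0.2431] 13.930757446981879 319.8125
['side'] [0.5532 0.0583 0.2408] 13.7947344746259 260.0625
['top', 'side'] [0.5532 0.0583 0.2412] 13.818085567952675 577.0625
sq [0.048  0.1691]
sm [-0.0015  0.1705]
lg [-0.0509  0.1698]
```

View pics/tester_top.png

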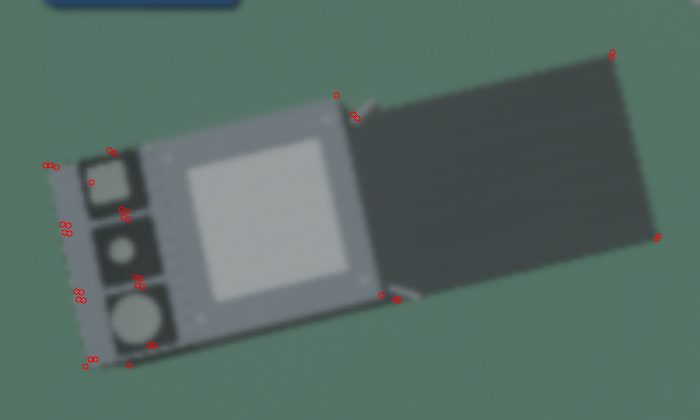

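Run:
```python
import numpy as np
s=np.array([210.2,641.2]);e=np.array([536,-343.7])
r=np.linspace(np.hypot(*s),np.hypot(*e),31);t=np.linspace(np.arctan2(*s[::-1]),np.arctan2(*e[::-1]),31)
P=np.round(np.c_[r*np.cos(t),r*np.sin(t)],0)
d=np.diff(P,axis=0);print(np.abs(np.hypot(*d.T)).max())
for i in range(0,30,5): print([[int(a),int(b)] for a,b in d[i:i+5]])
```

```text
41.340053217188775
[[38, -15], [37, -17], [36, -20], [35, -22], [33, -23]]
[[31, -26], [30, -27], [28, -29], [26, -31], [25, -32]]
[[22, -34], [20, -35], [18, -36], [15, -36], [14, -38]]
[[11, -38], [8, -39], [7, -39], [4, -40], [1, -39]]
[[-1, -40], [-3, -39], [-6, -39], [-8, -38], [-11, -38]]
[[-12, -37], [-15, -36], [-17, -35], [-19, -34], [-21, -33]]
```

Request:
move_arm(
  deltas=[
    [38,-15,0,0,0,-5.65],
    [37,-17,0,0,0,-5.65],
    [36,-20,0,0,0,-5.65],
    [35,-22,0,0,0,-5.65],
    [33,-23,0,0,0,-5.65],
  ],
  claw=0,
  squeeze=50,
)

```text
t: 3.02
eef_pos: [0.3908, 0.5434, 0.4046]
ee_rot: [-3.142, -0.0, -0.814]
force: [0.6, 0.3, 0.6]
width: 0.0878
```

Request:
move_arm(
  deltas=[
    [31,-26,0,0,0,-5.65],
    [30,-27,0,0,0,-5.65],
    [28,-29,0,0,0,-5.65],
    [26,-31,0,0,0,-5.65],
    [25,-32,0,0,0,-5.65],
  ],
)

```text
t: 3.43
eef_pos: [0.5305, 0.3979, 0.4046]
ee_rot: [-3.141, -0.0, -1.308]
force: [0.0, 0.6, 0.2]
width: 0.0875
```

Request:
move_arm(
  deltas=[
    [22,-34,0,0,0,-5.65],
    [20,-35,0,0,0,-5.65],
    [18,-36,0,0,0,-5.65],
    [15,-36,0,0,0,-5.65],
    [14,-38,0,0,0,-5.65],
  ],
)

```text
t: 3.85
eef_pos: [0.619, 0.2187, 0.4046]
ee_rot: [-3.141, 0.0, -1.801]
force: [0.2, 0.1, -0.6]
width: 0.0882
```

Request:
move_arm(
  deltas=[
    [11,-38,0,0,0,-5.65],
    [8,-39,0,0,0,-5.65],
    [7,-39,0,0,0,-5.65],
    [4,-40,0,0,0,-5.65],
    [1,-39,0,0,0,-5.65],
  ],
)

```text
t: 4.27
eef_pos: [0.6496, 0.0234, 0.4046]
ee_rot: [-3.141, -0.0, -2.294]
force: [0.6, -0.1, 0.3]
width: 0.0876
```

Request:
move_arm(
  deltas=[
    [-1,-40,0,0,0,-5.65],
    [-3,-39,0,0,0,-5.65],
    [-6,-39,0,0,0,-5.65],
    [-8,-38,0,0,0,-5.65],
    [-11,-38,0,0,0,-5.65],
  ],
)

```text
t: 4.68
eef_pos: [0.62, -0.1705, 0.4046]
ee_rot: [-3.141, 0.0, -2.787]
force: [0.8, -1.0, -0.1]
width: 0.0875
```

Request:
move_arm(
  deltas=[
    [-12,-37,0,0,0,-5.65],
    [-15,-36,0,0,0,-5.65],
    [-17,-35,0,0,0,-5.65],
    [-19,-34,0,0,0,-5.65],
    [-21,-33,0,0,0,-5.65],
  ],
)

```text
t: 5.1
eef_pos: [0.5354, -0.3452, 0.4046]
ee_rot: [-3.141, 0.0, 3.003]
force: [-0.4, -0.5, 0.3]
width: 0.0876
```

Request:
move_arm(
  deltas=[
    [0,0,-40,0,0,0],
    [0,0,-30,0,0,0],
    [0,0,-20,0,0,0],
    [0,0,0,0,0,0],
    [0,0,0,0,0,0],
  ],
)

```text
t: 5.52
eef_pos: [0.5362, -0.3438, 0.3142]
ee_rot: [-3.142, -0.002, 3.008]
force: [0.1, -0.5, 0.4]
width: 0.088
```

Request:
move_arm(
  deltas=[
    [0,0,-35,0,0,0],
    [0,0,-35,0,0,0],
    [0,0,-25,0,0,0],
    [0,0,-13,0,0,0],
    [0,0,0,0,0,0],
  ],
)

```text
t: 5.93
eef_pos: [0.5364, -0.3432, 0.2053]
ee_rot: [3.141, -0.002, 3.009]
force: [-0.3, -0.3, 0.0]
width: 0.0879
```

Request:
move_arm(
  deltas=[
    [0,0,0,0,0,0],
    [0,0,0,0,0,0],
    [0,0,0,0,0,0],
    [0,0,0,0,0,0],
    [0,0,0,0,0,0],
  ],
  claw=255,
)

```text
t: 6.35
eef_pos: [0.5366, -0.3437, 0.208]
ee_rot: [-3.141, 0.002, 3.008]
force: [1.2, 1.4, -0.1]
width: 0.0596
```

Request:
move_arm(
  deltas=[
    [0,0,0,0,0,0],
    [0,0,0,0,0,0],
    [0,0,0,0,0,0],
    [0,0,0,0,0,0],
    [0,0,0,0,0,0],
  ],
)

```text
t: 6.77
eef_pos: [0.5363, -0.3436, 0.2066]
ee_rot: [3.142, -0.0, 3.008]
force: [-0.7, 0.1, 0.0]
width: 0.0266
```

```bash
python3 -c "
from h import *
print({k:np.round(v,3) for k,v in arm.get_state().items()})"
```

```text
{'t': np.float64(6.767), 'q': array([-0.264,  0.48 , -0.3  , -0.   , -0.791, -1.44 ]), 'qd': array([ 0.001, -0.001,  0.   , -0.001,  0.   ,  0.001]), 'joint_efforts': array([ -0.   , -60.194,  22.107,   5.27 ,  -0.076,  -0.   ]), 'eef_pos': array([ 0.536, -0.344,  0.207]), 'ee_rot': array([ 3.142, -0.   ,  3.008]), 'force': array([-0.728,  0.143,  0.02 ]), 'moment': array([ 0.042, -0.179,  0.018]), 'width': np.float64(0.027)}
```

Request:
move_arm(
  deltas=[
    [0,0,-1,0,0,0],
    [0,0,0,0,0,0],
    [0,0,0,0,0,0],
    [0,0,0,0,0,0],
    [0,0,0,0,0,0],
  ],
)

```text
t: 7.18
eef_pos: [0.5362, -0.3435, 0.2054]
ee_rot: [3.141, -0.0, 3.008]
force: [1.2, 2.6, -1.8]
width: 0.0116
```

Request:
move_arm(
  deltas=[
    [0,0,4,0,0,0],
    [0,0,8,0,0,0],
    [0,0,8,0,0,0],
    [0,0,0,0,0,0],
    [0,0,0,0,0,0],
  ],
)

```text
t: 7.6
eef_pos: [0.5365, -0.3437, 0.2266]
ee_rot: [-3.141, 0.002, 3.008]
force: [-0.1, 0.6, -5.7]
width: 0.012
```

```bash
python3 -c "
from h import *
print({k:np.round(v,3) for k,v in arm.get_state().items()})
im=save('side','lift.png');cv2.imwrite('pics/liftc.png',cv2.resize(im[180:380,250:480,::-1],None,fx=3,fy=3))"
```

```text
{'t': np.float64(7.6), 'q': array([-0.264,  0.456, -0.284,  0.   , -0.83 , -1.44 ]), 'qd': array([-0.   ,  0.011, -0.014, -0.006,  0.005,  0.002]), 'joint_efforts': array([-8.0000e-03, -6.2917e+01,  2.5133e+01,  6.3410e+00, -1.3200e-01,
        1.0000e-03]), 'eef_pos': array([ 0.537, -0.344,  0.227]), 'ee_rot': array([-3.141e+00,  2.000e-03,  3.008e+00]), 'force': array([-0.058,  0.554, -5.702]), 'moment': array([ 0.042, -0.142, -0.029]), 'width': np.float64(0.012)}
```

View pics/liftc.png

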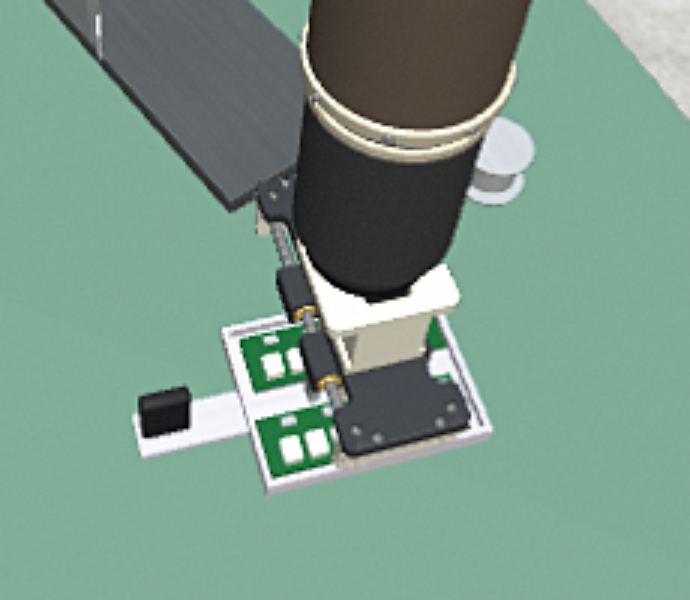

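Request:
move_arm(
  deltas=[
    [0,0,12,0,0,0],
    [0,0,20,0,0,0],
    [0,0,20,0,0,0],
    [0,0,18,0,0,0],
    [0,0,10,0,0,0],
  ],
)

```text
t: 8.07
eef_pos: [0.5367, -0.3438, 0.3086]
ee_rot: [-3.141, 0.003, 3.008]
force: [-0.1, 0.2, -4.3]
width: 0.0116
```

Request:
move_arm(
  deltas=[
    [1.8,11.4,0,0,0,4.46],
    [1.8,11.4,0,0,0,4.46],
    [1.8,11.4,0,0,0,4.46],
    [1.8,11.4,0,0,0,4.46],
    [1.8,11.4,0,0,0,4.46],
  ],
)

```text
t: 8.48
eef_pos: [0.545, -0.286, 0.3057]
ee_rot: [3.141, -0.0, -2.882]
force: [0.5, -0.2, -5.0]
width: 0.0119
```

Request:
move_arm(
  deltas=[
    [1.8,11.4,0,0,0,4.46],
    [1.8,11.4,0,0,0,4.46],
    [1.8,11.4,0,0,0,4.46],
    [1.8,11.4,0,0,0,4.46],
    [1.8,11.4,0,0,0,4.46],
  ],
)

```text
t: 8.9
eef_pos: [0.5541, -0.229, 0.3056]
ee_rot: [3.141, -0.0, -2.493]
force: [-1.3, -0.1, -5.1]
width: 0.0115
```

Request:
move_arm(
  deltas=[
    [1.8,11.4,0,0,0,4.46],
    [1.8,11.4,0,0,0,4.46],
    [1.8,11.4,0,0,0,4.46],
    [1.8,11.4,0,0,0,4.46],
    [1.8,11.4,0,0,0,4.46],
  ],
)

```text
t: 9.32
eef_pos: [0.5631, -0.172, 0.3057]
ee_rot: [3.141, -0.0, -2.104]
force: [0.6, -0.6, -5.0]
width: 0.0117
```

Request:
move_arm(
  deltas=[
    [1.8,11.4,0,0,0,4.46],
    [1.8,11.4,0,0,0,4.46],
    [1.8,11.4,0,0,0,4.46],
    [1.8,11.4,0,0,0,4.46],
    [1.8,11.4,0,0,0,4.46],
  ],
)

```text
t: 9.73
eef_pos: [0.5721, -0.115, 0.3057]
ee_rot: [3.141, 0.0, -1.715]
force: [0.2, 0.4, -5.2]
width: 0.0123
```

Request:
move_arm(
  deltas=[
    [1.8,11.4,0,0,0,4.46],
    [1.8,11.4,0,0,0,4.46],
    [1.8,11.4,0,0,0,4.46],
    [1.8,11.4,0,0,0,4.46],
    [1.8,11.4,0,0,0,4.46],
  ],
)

```text
t: 10.15
eef_pos: [0.5811, -0.0581, 0.3057]
ee_rot: [3.141, 0.0, -1.325]
force: [0.3, 0.0, -5.2]
width: 0.0119
```

Request:
move_arm(
  deltas=[
    [0,0,-8,0,0,0],
    [0,0,-12,0,0,0],
    [0,0,-12,0,0,0],
    [0,0,-8,0,0,0],
    [0,0,0,0,0,0],
  ],
)

```text
t: 10.57
eef_pos: [0.5803, -0.059, 0.2635]
ee_rot: [3.138, 0.001, -1.331]
force: [-0.3, 0.3, -5.4]
width: 0.0114
```

Run:
```python
from meas import *
s=arm.get_state();print({k:np.round(s[k],3) for k in("q","eef_pos","ee_rot","force","moment")})
im=save('side','c.png');cv2.imwrite('pics/carry.png',cv2.resize(im[90:290,220:450,::-1],None,fx=3,fy=3))
im=save('top','ct.png')
for c in("top","side"):
  if c=="side": arm.grab_frame(c)
  for r in arm.spot_point("end_grip",c)[:2]: print(c,r["score"],r["xy"],atz(c,r["xy"],.045+.061))
```

```text
{'q': array([ 0.234,  0.34 , -0.371, -0.001, -0.864,  0.007]), 'eef_pos': array([ 0.58 , -0.059,  0.264]), 'ee_rot': array([ 3.138,  0.001, -1.331]), 'force': array([-0.274,  0.262, -5.371]), 'moment': array([ 0.057,  0.091, -0.05 ])}
top 0.39 [364.2, 186.5] [ 0.6019 -0.1756  0.106 ]
side 0.79 [365.4, 215.8] [ 0.6206 -0.1744  0.106 ]
side 0.31 [316.3, 199.1] [ 0.5349 -0.0864  0.106 ]
```

View pics/carry.png

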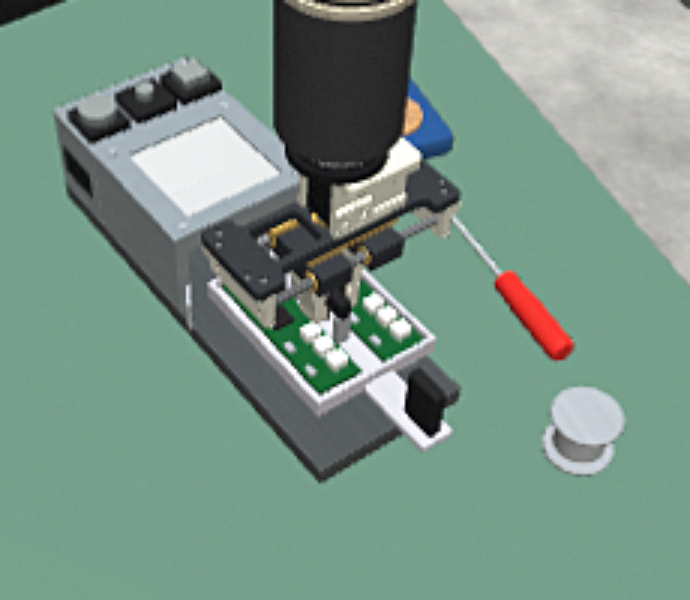

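The carry picture shows the tray level over the shelf, nose to the mouth, fin at the rear (about (430,400) in the crop). I lower it and let go.

Request:
move_arm(
  deltas=[
    [0,0,-10,0,0,0],
    [0,0,-12,0,0,0],
    [0,0,-9,0,0,0],
    [0,0,-4,0,0,0],
    [0,0,0,0,0,0],
  ],
)

```text
t: 11.23
eef_pos: [0.5808, -0.0587, 0.2292]
ee_rot: [3.139, 0.0, -1.329]
force: [0.9, 0.3, -4.7]
width: 0.0119
```

Request:
move_arm(
  deltas=[
    [0,0,-1,0,0,0],
    [0,0,-1,0,0,0],
    [0,0,0,0,0,0],
    [0,0,0,0,0,0],
    [0,0,0,0,0,0],
  ],
)

```text
t: 11.65
eef_pos: [0.5814, -0.0586, 0.229]
ee_rot: [-3.141, -0.0, -1.329]
force: [0.1, 0.3, -5.5]
width: 0.0117
```

Request:
move_arm(
  deltas=[
    [0,0,-1,0,0,0],
    [0,0,-1,0,0,0],
    [0,0,-0.5,0,0,0],
    [0,0,0,0,0,0],
    [0,0,0,0,0,0],
  ],
)

```text
t: 12.07
eef_pos: [0.5813, -0.0586, 0.2261]
ee_rot: [3.141, -0.0, -1.329]
force: [-0.6, -0.7, -6.5]
width: 0.0117
```

Request:
move_arm(
  deltas=[
    [0,0,-0.5,0,0,0],
    [0,0,-0.5,0,0,0],
    [0,0,0,0,0,0],
    [0,0,0,0,0,0],
    [0,0,0,0,0,0],
  ],
)

```text
t: 12.48
eef_pos: [0.5813, -0.0586, 0.2254]
ee_rot: [-3.141, -0.0, -1.329]
force: [-1.9, -0.5, -1.0]
width: 0.0115
```

Request:
move_arm(
  deltas=[
    [0,0,-0.5,0,0,0],
    [0,0,0,0,0,0],
    [0,0,0,0,0,0],
    [0,0,0,0,0,0],
    [0,0,0,0,0,0],
  ],
)

```text
t: 12.9
eef_pos: [0.5813, -0.0586, 0.2254]
ee_rot: [-3.141, -0.0, -1.329]
force: [-4.2, 1.3, 5.7]
width: 0.0118
```

Request:
move_arm(
  deltas=[
    [0,0,0,0,0,0],
    [0,0,0,0,0,0],
    [0,0,0,0,0,0],
    [0,0,0,0,0,0],
    [0,0,0,0,0,0],
  ],
  claw=0,
)

```text
t: 13.32
eef_pos: [0.5814, -0.0586, 0.2246]
ee_rot: [-3.141, -0.0, -1.329]
force: [-0.3, 0.2, -0.1]
width: 0.0393
```

Request:
move_arm(
  deltas=[
    [0,0,0,0,0,0],
    [0,0,0,0,0,0],
    [0,0,0,0,0,0],
    [0,0,0,0,0,0],
    [0,0,0,0,0,0],
  ],
)

```text
t: 13.73
eef_pos: [0.5813, -0.0586, 0.2246]
ee_rot: [-3.142, -0.0, -1.329]
force: [0.1, 0.7, 1.6]
width: 0.0727
```

Request:
move_arm(
  deltas=[
    [0,0,10,0,0,0],
    [0,0,30,0,0,0],
    [0,0,35,0,0,0],
    [0,0,25,0,0,0],
    [0,0,0,0,0,0],
  ],
)

```text
t: 14.15
eef_pos: [0.583, -0.0586, 0.3316]
ee_rot: [-3.132, -0.002, -1.328]
force: [0.6, -0.8, 1.5]
width: 0.0877
```

Request:
move_arm(
  deltas=[
    [6,-24,0,0,0,0],
    [6,-25,0,0,0,0],
    [6,-25,0,0,0,0],
    [6,-24,0,0,0,0],
    [6,-24,0,0,0,0],
  ],
)

```text
t: 14.57
eef_pos: [0.6114, -0.1817, 0.3256]
ee_rot: [-3.141, -0.0, -1.329]
force: [0.4, -0.4, 0.6]
width: 0.0873
```

Run:
```python
from meas import *
s=arm.get_state();print({k:np.round(s[k],3) for k in("q","eef_pos","ee_rot","force","moment")})
O=np.array([.553,.0583]);a=np.radians(13.8);X=np.array([np.cos(a),np.sin(a)]);Y=np.array([-X[1],X[0]])
for c in("top","side"):
  im=arm.grab_frame(c)
  if c=="side": cv2.imwrite('pics/shelf.png',cv2.resize(im[90:290,220:450,::-1],None,fx=3,fy=3))
  for n,z in(("end_grip",.065),("lift_bar",.065),("tray",.02),("board0",.026)):
    for r in arm.spot_point(n,c)[:2]:
      p=atz(c,r["xy"],z)[:2]; print(c,n,round(r["score"],2),p,"tester",X@(p-O),Y@(p-O))
  for n,z in(("end_grip",.075),("lift_bar",.075),("board0",.032)):
    for r in arm.masks_of(n,c)[:2]: 
      q=rect(c,r["pixels"],z);p=np.array(q[0])/1000;print("mask",c,n,round(r["score"],2),*q[:3],"tester",X@(p-O),Y@(p-O))
```

```text
{'q': array([ 0.017,  0.356, -0.181,  0.   , -1.033,  0.225]), 'eef_pos': array([ 0.611, -0.182,  0.326]), 'ee_rot': array([-3.141, -0.   , -1.329]), 'force': array([ 0.384, -0.404,  0.59 ]), 'moment': array([ 0.105, -0.064, -0.006])}
top end_grip 0.58 [ 0.6066 -0.1768] tester -0.004068080526321335 -0.24111345384100974
top lift_bar 0.65 [ 0.574  -0.0455] tester -0.004359578503998755 -0.10583402434287015
top lift_bar 0.49 [ 0.5716 -0.0408] tester -0.005565061426705733 -0.10066622316942272
top tray 0.89 [ 0.5762 -0.0329] tester 0.0007956115835899107 -0.09412835685599216
top board0 0.96 [ 0.5485 -0.0539] tester -0.03113421631822364 -0.10787601968887994
top board0 0.75 [ 0.6094 -0.0433] tester 0.030575371742285588 -0.11217059863260585
mask top end_grip 0.49 [549.2  70.4] [157.9 435.5] 13.1 tester -0.000804055426955812 0.012657151925705216
mask top board0 0.9 [549.6 -49.4] [ 41.9 142. ] 13.0 tester -0.02899190993290599 -0.1037801481905006
mask top board0 0.71 [614.  -45.1] [ 43.5 127.2] 13.8 tester 0.03457483156086248 -0.11496582545494978
side end_grip 0.59 [ 0.6081 -0.179 ] tester -0.0030721067772276553 -0.24357951662163346
side lift_bar 0.63 [ 0.5809 -0.0439] tester 0.002708522200237068 -0.10590840290800403
side tray 0.69 [ 0.5789 -0.0501] tester -0.0006849553155188308 -0.111443851120498
side tray 0.63 [0.538  0.1172] tester -0.0005607142262406741 0.06079973478356541
side board0 0.83 [ 0.549  -0.0557] tester -0.031040623582269618 -0.10977902475997722
mask side end_grip 0.72 [ 602.1 -192.9] [58.9 29.9] 58.2 tester -0.012236911400176471 -0.25566092388040895
mask side lift_bar 0.38 [568.  -57.2] [13.2 73.4] 5.2 tester -0.012983600151681643 -0.11574401119324165
```

View pics/shelf.png

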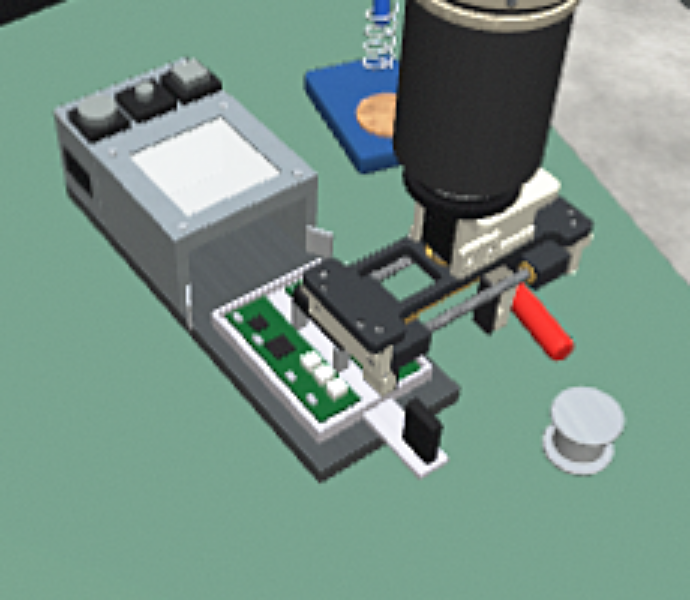

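The tray lies flat on the shelf, straight, nose to the mouth at about 110 mm before it, and the open fingers are above the fin. I descend on the fin and grip it.

Request:
move_arm(
  deltas=[
    [0,0,-25,0,0,0],
    [0,0,-30,0,0,0],
    [0,0,-25,0,0,0],
    [0,0,-15,0,0,0],
    [0,0,-4,0,0,0],
  ],
)

```text
t: 15.78
eef_pos: [0.6101, -0.1805, 0.2224]
ee_rot: [3.137, 0.002, -1.33]
force: [-0.0, 0.2, -0.6]
width: 0.0877
```

Request:
move_arm(
  deltas=[
    [0,0,0,0,0,0],
    [0,0,0,0,0,0],
    [0,0,0,0,0,0],
    [0,0,0,0,0,0],
    [0,0,0,0,0,0],
  ],
  claw=255,
  squeeze=20,
)

```text
t: 16.2
eef_pos: [0.6116, -0.1806, 0.2269]
ee_rot: [-3.14, -0.001, -1.329]
force: [0.7, 0.6, -0.4]
width: 0.0595
```

Request:
move_arm(
  deltas=[
    [0,0,0,0,0,0],
    [0,0,0,0,0,0],
    [0,0,0,0,0,0],
    [0,0,0,0,0,0],
    [0,0,0,0,0,0],
  ],
)

```text
t: 16.62
eef_pos: [0.6113, -0.1806, 0.2257]
ee_rot: [-3.142, -0.0, -1.329]
force: [-0.2, -0.5, -1.1]
width: 0.0268
```

Request:
move_arm(
  deltas=[
    [0,0,0,0,0,0],
    [0,0,0,0,0,0],
    [0,0,0,0,0,0],
    [0,0,0,0,0,0],
    [0,0,0,0,0,0],
  ],
)

```text
t: 17.03
eef_pos: [0.6113, -0.1806, 0.2256]
ee_rot: [3.142, 0.0, -1.329]
force: [-0.0, 1.0, -0.3]
width: 0.0117
```

Request:
move_arm(
  deltas=[
    [-1.19,4.86,0,0,0,0],
    [-1.19,4.86,0,0,0,0],
    [-1.19,4.86,0,0,0,0],
    [-1.19,4.86,0,0,0,0],
    [0,0,0,0,0,0],
  ],
)

```text
t: 17.45
eef_pos: [0.6062, -0.16, 0.2256]
ee_rot: [3.141, 0.001, -1.328]
force: [-0.2, 2.3, -0.9]
width: 0.0118
```

Request:
move_arm(
  deltas=[
    [-1.67,6.8,0,0,0,0],
    [-1.67,6.8,0,0,0,0],
    [-1.67,6.8,0,0,0,0],
    [-1.67,6.8,0,0,0,0],
    [-1.67,6.8,0,0,0,0],
  ],
)

```text
t: 17.87
eef_pos: [0.5979, -0.1264, 0.2256]
ee_rot: [3.141, 0.0, -1.329]
force: [0.6, -1.4, -1.5]
width: 0.0115
```

Request:
move_arm(
  deltas=[
    [-1.67,6.8,0,0,0,0],
    [-1.67,6.8,0,0,0,0],
    [-1.67,6.8,0,0,0,0],
    [-1.67,6.8,0,0,0,0],
    [-1.67,6.8,0,0,0,0],
  ],
)

```text
t: 18.28
eef_pos: [0.5896, -0.0925, 0.2257]
ee_rot: [3.142, 0.0, -1.329]
force: [0.0, -1.1, -1.8]
width: 0.0121
```

Request:
move_arm(
  deltas=[
    [-1.67,6.8,0,0,0,0],
    [-1.67,6.8,0,0,0,0],
    [-1.67,6.8,0,0,0,0],
    [-1.67,6.8,0,0,0,0],
    [-1.67,6.8,0,0,0,0],
  ],
)

```text
t: 18.7
eef_pos: [0.5813, -0.0585, 0.2257]
ee_rot: [-3.142, 0.0, -1.329]
force: [0.5, -0.8, -1.9]
width: 0.0118
```

Request:
move_arm(
  deltas=[
    [-1.67,6.8,0,0,0,0],
    [-1.67,6.8,0,0,0,0],
    [-1.67,6.8,0,0,0,0],
    [-1.67,6.8,0,0,0,0],
    [-1.19,4.86,0,0,0,0],
  ],
)

```text
t: 19.12
eef_pos: [0.5734, -0.0263, 0.2257]
ee_rot: [3.142, 0.0, -1.329]
force: [-0.4, -1.5, -2.4]
width: 0.0122
```

Request:
move_arm(
  deltas=[
    [-0.48,1.94,0,0,0,0],
    [-0.48,1.94,0,0,0,0],
    [-0.48,1.94,0,0,0,0],
    [0,0,0,0,0,0],
    [0,0,0,0,0,0],
  ],
)

```text
t: 19.53
eef_pos: [0.5721, -0.0211, 0.2256]
ee_rot: [3.142, 0.0, -1.329]
force: [0.8, 2.1, -0.9]
width: 0.0121
```

Request:
move_arm(
  deltas=[
    [-0.48,1.94,0,0,0,0],
    [-0.24,0.97,0,0,0,0],
    [0,0,0,0,0,0],
    [0,0,0,0,0,0],
    [0,0,0,0,0,0],
  ],
)

```text
t: 19.95
eef_pos: [0.5715, -0.0184, 0.2257]
ee_rot: [-3.142, 0.0, -1.329]
force: [1.2, -2.3, -2.1]
width: 0.0121
```

Request:
move_arm(
  deltas=[
    [-0.24,0.97,0,0,0,0],
    [-0.24,0.97,0,0,0,0],
    [0,0,0,0,0,0],
    [0,0,0,0,0,0],
    [0,0,0,0,0,0],
  ],
)

```text
t: 20.37
eef_pos: [0.5716, -0.0173, 0.2261]
ee_rot: [-3.141, -0.002, -1.329]
force: [2.4, -8.6, -1.4]
width: 0.0119
```

Request:
move_arm(
  deltas=[
    [-0.24,0.97,0,0,0,0],
    [-0.24,0.97,0,0,0,0],
    [0,0,0,0,0,0],
    [0,0,0,0,0,0],
    [0,0,0,0,0,0],
  ],
)

```text
t: 20.78
eef_pos: [0.5715, -0.0168, 0.2267]
ee_rot: [-3.141, -0.004, -1.329]
force: [6.3, -18.8, 1.6]
width: 0.0118
```

Contact with the stop wall at about 19 N. I ease off slightly, then let go and rise.

Request:
move_arm(
  deltas=[
    [0.24,-0.97,0,0,0,0],
    [0.12,-0.49,0,0,0,0],
    [0,0,0,0,0,0],
    [0,0,0,0,0,0],
    [0,0,0,0,0,0],
  ],
)

```text
t: 21.2
eef_pos: [0.5715, -0.0172, 0.2263]
ee_rot: [-3.141, -0.002, -1.329]
force: [3.6, -11.4, -0.9]
width: 0.0121
```

Request:
move_arm(
  deltas=[
    [0,0,0,0,0,0],
    [0,0,0,0,0,0],
    [0,0,0,0,0,0],
    [0,0,0,0,0,0],
    [0,0,0,0,0,0],
  ],
  claw=0,
)

```text
t: 21.62
eef_pos: [0.5709, -0.0157, 0.2257]
ee_rot: [-3.141, 0.0, -1.329]
force: [0.4, -0.3, -0.4]
width: 0.0396
```

Request:
move_arm(
  deltas=[
    [0,0,0,0,0,0],
    [0,0,0,0,0,0],
    [0,0,0,0,0,0],
    [0,0,0,0,0,0],
    [0,0,0,0,0,0],
  ],
)

```text
t: 22.03
eef_pos: [0.5708, -0.0159, 0.2256]
ee_rot: [3.142, 0.0, -1.329]
force: [-0.2, 0.2, 0.0]
width: 0.0731
```

Request:
move_arm(
  deltas=[
    [0,0,10,0,0,0],
    [0,0,30,0,0,0],
    [0,0,40,0,0,0],
    [0,0,40,0,0,0],
    [0,0,30,0,0,0],
  ],
)

```text
t: 22.45
eef_pos: [0.5709, -0.0161, 0.38]
ee_rot: [-3.138, -0.001, -1.329]
force: [0.6, 0.1, -1.0]
width: 0.0875
```

Request:
move_arm(
  deltas=[
    [0,-30,0,0,0,0],
    [0,-30,0,0,0,0],
    [0,-30,0,0,0,0],
    [0,-20,0,0,0,0],
    [0,0,0,0,0,0],
  ],
  claw=255,
)

```text
t: 22.87
eef_pos: [0.5704, -0.1289, 0.3765]
ee_rot: [-3.141, -0.001, -1.332]
force: [0.8, 0.1, 0.1]
width: 0.0598
```

Run:
```python
from meas import *
s=arm.get_state();print({k:np.round(s[k],3) for k in("q","eef_pos","ee_rot","force","width")})
O=np.array([.553,.0583]);a=np.radians(13.8);X=np.array([np.cos(a),np.sin(a)]);Y=np.array([-X[1],X[0]])
for c in("top","side"):
  im=arm.grab_frame(c)
  if c=="side": cv2.imwrite('pics/home.png',cv2.resize(im[90:290,220:450,::-1],None,fx=3,fy=3))
  for n,z in(("end_grip",.065),("lift_bar",.065),("tray",.02),("board0",.026),("key_small_top",.128),("key_large_top",.128)):
    for r in arm.spot_point(n,c)[:2]:
      p=atz(c,r["xy"],z)[:2]; print(c,n,round(r["score"],2),p,"tester",X@(p-O),Y@(p-O))
```

```text
{'q': array([ 0.112,  0.231, -0.234,  0.001, -1.105,  0.127]), 'eef_pos': array([ 0.57 , -0.129,  0.377]), 'ee_rot': array([-3.141, -0.001, -1.332]), 'force': array([0.839, 0.135, 0.069]), 'width': np.float64(0.06)}
top end_grip 0.63 [ 0.5683 -0.0131] tester -0.0021340214789232655 -0.07299230185741931
top key_small_top 0.15 [ 0.5612 -0.0114] tester -0.008612047693177036 -0.06960743373344513
side end_grip 0.46 [ 0.5627 -0.0208] tester -0.009410678467505035 -0.07914862294062218
side end_grip 0.22 [ 0.5281 -0.009 ] tester -0.0402588400626413 -0.05936046724596113
side tray 0.67 [0.5456 0.1055] tester 0.004070652554064116 0.04758817273237317
side board0 0.56 [0.5148 0.1107] tester -0.02459943745941918 0.05996511633031608
side board0 0.38 [0.5753 0.1251] tester 0.03761165945708657 0.05957107329340226
side key_small_top 0.5 [0.5126 0.2237] tester 0.00024798519962169335 0.1702728866737061
side key_large_top 0.66 [0.4609 0.2204] tester -0.050744015707378826 0.1793627172503295
```

View pics/home.png

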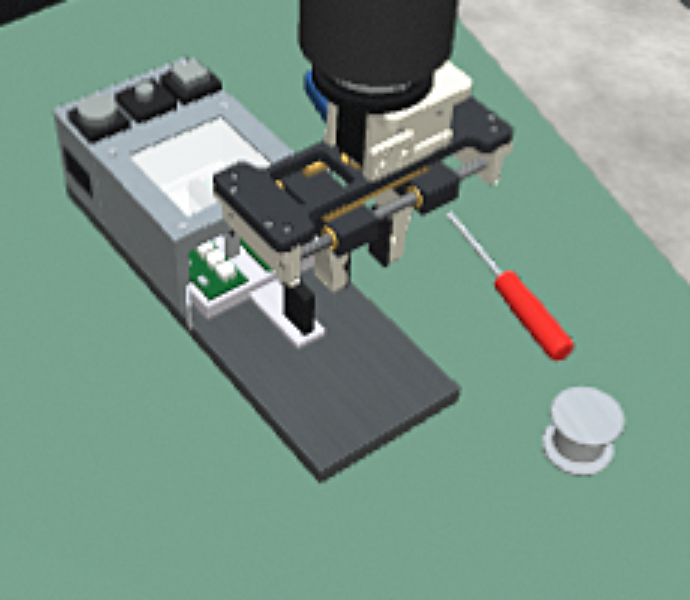

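The tray sits under the hood: fin on the middle line at about (300,310) in the crop, its measured y of about -75 mm matches home, and the wall contact agrees. Boards and bar show inside. Next is the small key, at about (0.512, 0.223).

Request:
move_arm(
  deltas=[
    [-6,35,0,0,0,0],
    [-6,35,0,0,0,0],
    [-6,35,0,0,0,0],
    [-6,35,0,0,0,0],
    [-6,35,0,0,0,0],
  ],
)

```text
t: 23.98
eef_pos: [0.5403, 0.0504, 0.3758]
ee_rot: [-3.141, 0.0, -1.329]
force: [1.0, 0.3, 0.4]
width: 0.0004
```

Request:
move_arm(
  deltas=[
    [-6,36,0,0,0,0],
    [-6,36,0,0,0,0],
    [-6,35,0,0,0,0],
    [-6,35,0,0,0,0],
    [-5,35,0,0,0,0],
  ],
)

```text
t: 24.4
eef_pos: [0.5111, 0.2277, 0.3759]
ee_rot: [-3.141, 0.0, -1.329]
force: [0.5, 0.3, -0.8]
width: 0.0009
```

Request:
move_arm(
  deltas=[
    [0,0,-15,0,0,0],
    [0,0,-20,0,0,0],
    [0,0,-10,0,0,0],
    [0,0,0,0,0,0],
    [0,0,0,0,0,0],
  ],
)

```text
t: 24.82
eef_pos: [0.512, 0.2257, 0.3305]
ee_rot: [3.141, -0.001, -1.329]
force: [0.3, 0.7, 0.9]
width: 0.0006
```

Request:
move_arm(
  deltas=[
    [0,0,0,0,0,0],
    [0,0,0,0,0,0],
    [0,0,0,0,0,0],
    [0,0,0,0,0,0],
    [0,0,0,0,0,0],
  ],
)

```text
t: 25.23
eef_pos: [0.512, 0.2259, 0.3312]
ee_rot: [-3.141, 0.0, -1.329]
force: [-0.3, -0.2, 0.3]
width: 0.0003
```

Run:
```python
from meas import *
s=arm.get_state();print({k:np.round(s[k],4) for k in("eef_pos","ee_rot","force","width")})
for c,R in(("top",(150,170,290,280)),("side",(225,60,335,170))):
  im=arm.grab_frame(c)[...,::-1].copy();b=cv2.resize(im[R[1]:R[3],R[0]:R[2]],None,fx=4,fy=4)
  for kx in(-.05,0,.05):
    p=(.5125+kx*.971,.2234+kx*.2385,.128);q=(proj(c,p)-R[:2]+.5)*4;cv2.circle(b,tuple(int(v) for v in q),3,(0,0,255),1)
  cv2.imwrite(f"pics/k_{c}.png",b)
a,b=[cv2.imread(f"pics/k_{c}.png")[:440,:400] for c in("top","side")];cv2.imwrite("pics/k.png",np.hstack([a,b]))
```

```text
{'eef_pos': array([0.512 , 0.2259, 0.3312]), 'ee_rot': array([-3.1408,  0.0004, -1.3294]), 'force': array([-0.272 , -0.1533,  0.328 ]), 'width': np.float64(0.0003)}
```

View pics/k.png

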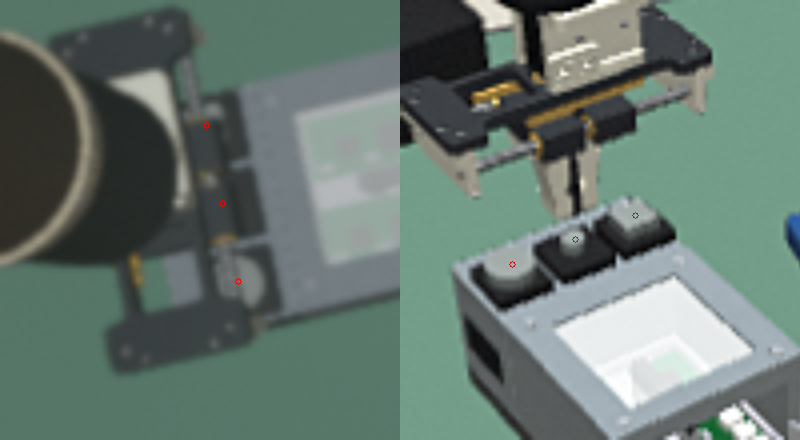

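Request:
move_arm(
  deltas=[
    [0,-2.5,-8,0,0,0],
    [0,0,-8,0,0,0],
    [0,0,-6,0,0,0],
    [0,0,0,0,0,0],
    [0,0,0,0,0,0],
  ],
)

```text
t: 25.75
eef_pos: [0.5117, 0.2234, 0.3081]
ee_rot: [3.14, -0.001, -1.329]
force: [-2.2, -0.5, 3.3]
width: 0.0005
```

Request:
move_arm(
  deltas=[
    [0,0,-1,0,0,0],
    [0,0,-1,0,0,0],
    [0,0,-1,0,0,0],
    [0,0,-1,0,0,0],
    [0,0,0,0,0,0],
  ],
)

```text
t: 26.17
eef_pos: [0.5117, 0.2234, 0.3046]
ee_rot: [3.141, -0.0, -1.329]
force: [-2.5, -1.4, 4.5]
width: 0.0005
```

Request:
move_arm(
  deltas=[
    [0,0,-1,0,0,0],
    [0,0,-1,0,0,0],
    [0,0,0,0,0,0],
    [0,0,0,0,0,0],
    [0,0,0,0,0,0],
  ],
)

```text
t: 26.58
eef_pos: [0.5117, 0.2234, 0.3042]
ee_rot: [-3.141, -0.0, -1.329]
force: [-8.3, -2.9, 16.6]
width: 0.0003
```

Run:
```python
from meas import *
s=arm.get_state();print({k:np.round(s[k],4) for k in("eef_pos","ee_rot","force","moment")})
im=arm.grab_frame("side")[...,::-1];cv2.imwrite("pics/press.png",cv2.resize(im[85:155,225:315],None,fx=8,fy=8,interpolation=cv2.INTER_CUBIC))
```

```text
{'eef_pos': array([0.5117, 0.2234, 0.3042]), 'ee_rot': array([-3.141 , -0.0001, -1.3287]), 'force': array([-8.3168, -2.851 , 16.6026]), 'moment': array([-1.0197,  2.8254,  0.0541])}
```

View pics/press.png

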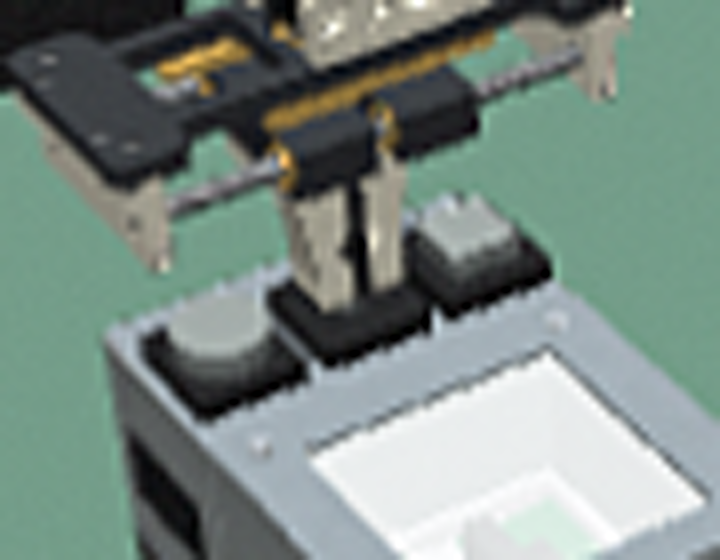

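Request:
move_arm(
  deltas=[
    [0,0,2,0,0,0],
    [0,0,0,0,0,0],
    [0,0,0,0,0,0],
    [0,0,0,0,0,0],
    [0,0,0,0,0,0],
  ],
)

```text
t: 27.05
eef_pos: [0.5119, 0.2235, 0.3047]
ee_rot: [-3.141, 0.0, -1.329]
force: [-2.9, -0.8, 4.8]
width: 0.0003
```

Request:
move_arm(
  deltas=[
    [0,0,2,0,0,0],
    [0,0,0,0,0,0],
    [0,0,0,0,0,0],
    [0,0,0,0,0,0],
    [0,0,0,0,0,0],
  ],
)

```text
t: 27.47
eef_pos: [0.512, 0.2236, 0.3067]
ee_rot: [-3.141, 0.0, -1.329]
force: [0.2, -1.2, 2.7]
width: 0.0004
```

Request:
move_arm(
  deltas=[
    [0,0,2,0,0,0],
    [0,0,0,0,0,0],
    [0,0,0,0,0,0],
    [0,0,0,0,0,0],
    [0,0,0,0,0,0],
  ],
)

```text
t: 27.88
eef_pos: [0.512, 0.2236, 0.3087]
ee_rot: [-3.141, 0.0, -1.329]
force: [1.1, -1.5, 2.1]
width: 0.0005
```

Request:
move_arm(
  deltas=[
    [0,0,2,0,0,0],
    [0,0,0,0,0,0],
    [0,0,0,0,0,0],
    [0,0,0,0,0,0],
    [0,0,0,0,0,0],
  ],
)

```text
t: 28.3
eef_pos: [0.5117, 0.2236, 0.3105]
ee_rot: [3.141, 0.0, -1.329]
force: [-0.6, 0.1, 0.1]
width: 0.0002
```

Request:
move_arm(
  deltas=[
    [0,0,2,0,0,0],
    [0,0,0,0,0,0],
    [0,0,0,0,0,0],
    [0,0,0,0,0,0],
    [0,0,0,0,0,0],
  ],
)

```text
t: 28.72
eef_pos: [0.5118, 0.2235, 0.3126]
ee_rot: [3.141, -0.0, -1.329]
force: [-0.3, 0.5, 0.5]
width: 0.0004
```

The small key moved from contact at about 0.310 to its stop at 0.304, and the force fell to zero on release. Next is the large key.

Request:
move_arm(
  deltas=[
    [0,0,14,0,0,0],
    [-12,-3,0,0,0,0],
    [-12,-3,0,0,0,0],
    [-12,-3,0,0,0,0],
    [-12.4,-3,0,0,0,0],
  ],
)

```text
t: 29.13
eef_pos: [0.463, 0.2113, 0.3266]
ee_rot: [3.141, -0.0, -1.329]
force: [0.4, -0.2, 0.1]
width: 0.0003
```

Request:
move_arm(
  deltas=[
    [0,0,0,0,0,0],
    [0,0,0,0,0,0],
    [0,0,-7,0,0,0],
    [0,0,-7,0,0,0],
    [0,0,0,0,0,0],
  ],
)

```text
t: 29.55
eef_pos: [0.4634, 0.2113, 0.3107]
ee_rot: [3.139, -0.001, -1.33]
force: [-0.3, 0.2, 0.6]
width: 0.0006
```

Request:
move_arm(
  deltas=[
    [0,0,-2,0,0,0],
    [0,0,-1,0,0,0],
    [0,0,-1,0,0,0],
    [0,0,0,0,0,0],
    [0,0,0,0,0,0],
  ],
)

```text
t: 29.97
eef_pos: [0.4635, 0.2114, 0.3088]
ee_rot: [3.142, -0.0, -1.329]
force: [0.0, -2.6, 1.9]
width: 0.0006
```

Request:
move_arm(
  deltas=[
    [0,0,-2,0,0,0],
    [0,0,-1,0,0,0],
    [0,0,-1,0,0,0],
    [0,0,0,0,0,0],
    [0,0,0,0,0,0],
  ],
)

```text
t: 30.38
eef_pos: [0.4636, 0.2116, 0.3049]
ee_rot: [-3.141, -0.0, -1.329]
force: [-0.7, -3.0, 3.5]
width: 0.0003
```

Request:
move_arm(
  deltas=[
    [0,0,-1,0,0,0],
    [0,0,-0.5,0,0,0],
    [0,0,0,0,0,0],
    [0,0,0,0,0,0],
    [0,0,0,0,0,0],
  ],
)

```text
t: 30.8
eef_pos: [0.4636, 0.2115, 0.3043]
ee_rot: [-3.141, 0.0, -1.329]
force: [-2.4, -3.2, 12.5]
width: 0.0004
```

The key reached its stop the same way as the first. I release it and move up and clear.

Request:
move_arm(
  deltas=[
    [0,0,3,0,0,0],
    [0,0,6,0,0,0],
    [0,0,15,0,0,0],
    [0,0,30,0,0,0],
    [0,0,30,0,0,0],
  ],
)

```text
t: 31.22
eef_pos: [0.463, 0.2115, 0.3872]
ee_rot: [3.139, -0.001, -1.329]
force: [0.8, 0.9, 0.2]
width: 0.0005
```

Request:
move_arm(
  deltas=[
    [0,35,20,0,0,0],
    [0,35,10,0,0,0],
    [0,35,0,0,0,0],
    [0,35,0,0,0,0],
    [-5,35,0,0,0,0],
  ],
)

```text
t: 31.63
eef_pos: [0.4583, 0.3883, 0.4173]
ee_rot: [-3.141, 0.001, -1.33]
force: [0.5, 1.2, 0.1]
width: 0.0005
```

Request:
move_arm(
  deltas=[
    [-5,35,0,0,0,0],
    [-5,20,0,0,0,0],
    [0,0,0,0,0,0],
    [0,0,0,0,0,0],
    [0,0,0,0,0,0],
  ],
)

```text
t: 32.05
eef_pos: [0.4482, 0.4413, 0.4168]
ee_rot: [3.141, -0.0, -1.329]
force: [0.1, 0.7, -0.6]
width: 0.0004
```

Run:
```python
from meas import *
s=arm.get_state();print({k:np.round(s[k],4) for k in("eef_pos","ee_rot","force","qd")})
O=np.array([.553,.0583]);a=np.radians(13.8);X=np.array([np.cos(a),np.sin(a)]);Y=np.array([-X[1],X[0]])
o=[]
for c in("top","side"):
  im=arm.grab_frame(c); R=(170,150,370,270) if c=="top" else (225,95,385,255)
  o.append(cv2.resize(im[R[1]:R[3],R[0]:R[2],::-1],(400,240) if c=="top" else (400,400)))
  for n,z in(("end_grip",.065),("lift_bar",.065),("board0",.026),("solder_spool",0),("iron_stand",0),("driver",.01)):
    for r in arm.spot_point(n,c)[:2]:
      p=atz(c,r["xy"],z)[:2]; print(c,n,round(r["score"],2),p,"tester",X@(p-O),Y@(p-O))
f=np.zeros((400,800,3),np.uint8);f[:240,:400]=o[0];f[:,400:]=o[1];cv2.imwrite("pics/end.png",f)
```

```text
{'eef_pos': array([0.4482, 0.4413, 0.4168]), 'ee_rot': array([ 3.1408, -0.0004, -1.3288]), 'force': array([ 0.0859,  0.7254, -0.5805]), 'qd': array([-0.0169, -0.0157, -0.0066,  0.0004,  0.0004, -0.0009])}
top board0 0.54 [0.4569 0.2386] tester -0.05032540043105968 0.1979803646481416
top board0 0.41 [0.525  0.2606] tester 0.021043402651374936 0.20315388790292466
top solder_spool 0.63 [ 0.7517 -0.2073] tester 0.1295848394554842 -0.30537398779321684
top iron_stand 0.91 [0.7714 0.2441] tester 0.25641366600008386 0.12836484492791672
top driver 0.72 [ 0.7774 -0.0204] tester 0.19916277221846612 -0.12996761502422516
side end_grip 0.75 [ 0.5676 -0.017 ] tester -0.0037940723747879723 -0.0765903696904905
side board0 0.76 [0.5734 0.1317] tester 0.03737458116313662 0.06645269196470219
side board0 0.73 [0.5948 0.3741] tester 0.11594814497812145 0.2967458574478405
side solder_spool 0.98 [ 0.7401 -0.2125] tester 0.11705448176222649 -0.3076270358251785
side iron_stand 0.91 [0.7677 0.2672] tester 0.258286394504167 0.15162404223747653
side driver 0.67 [ 0.7596 -0.0389] tester 0.17742990708286438 -0.14368118652213527
side driver 0.3 [0.575  0.1438] tester 0.0417456220083112 0.07775357782515686
```

View pics/end.png

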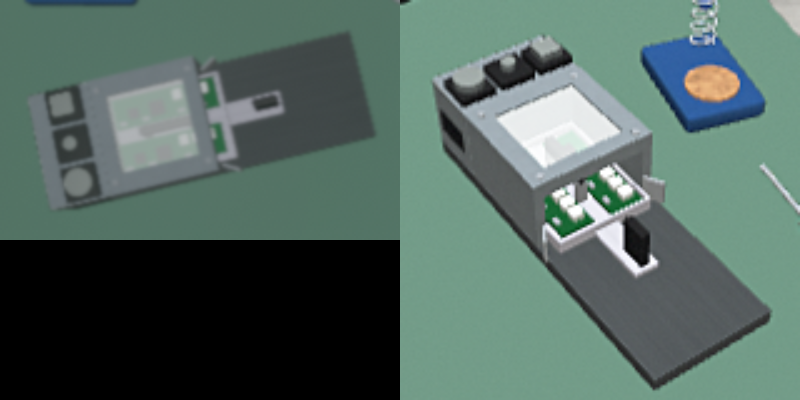

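The final picture shows the tray under the hood with both boards in place and all keys up. One quick numeric check of the rear edge before I hand in.

Run:
```python
from meas import *
O=np.array([.553,.0583]);a=np.radians(13.8);X=np.array([np.cos(a),np.sin(a)]);Y=np.array([-X[1],X[0]])
im=arm.grab_frame("top").astype(int)
# brightness along lines parallel to Y, at rim height, off the tongue
for xx in(-.052,-.045,-.02,.02,.04,.052):
    ys=np.arange(-.045,-.001,.0015);v=[]
    for y in ys:
        u=proj("top",[*(O+X*xx+Y*y),.036]); v.append(cv2.getRectSubPix(im.astype(np.float32).mean(2),(1,1),tuple(map(float,u)))[0,0])
    g=np.diff(v);k=g.argmax();print(xx,"rim outer edge y",round(ys[k]+.00075,4))
# tongue end expected y=-0.095 at z~.026
for xx in(-.011,.011):
    ys=np.arange(-.115,-.07,.0015);v=[cv2.getRectSubPix(im.astype(np.float32).mean(2),(1,1),tuple(map(float,proj("top",[*(O+X*xx+Y*y),.026]))))[0,0] for y in ys]
    print("tongue end",round(ys[np.diff(v).argmax()]+.00075,4))
```

```text
-0.052 rim outer edge y -0.0202
-0.045 rim outer edge y -0.0217
-0.02 rim outer edge y -0.0217
0.02 rim outer edge y -0.0202
0.04 rim outer edge y -0.0022
0.052 rim outer edge y -0.0217
tongue end -0.0962
tongue end -0.0962
```

```bash
python3 -c "
from station import arm
print(arm.job_done())"
```

```text
the job is handed in; nothing more can be done
None
```

I did every step and handed the job in at about t = 32 s of the 64 s allowed; the hand-in gives no verdict. I lifted the tray by its middle bar, set it on the shelf about 110 mm before the mouth and let go. I then took it by the end grip and pushed it in until it met the stop wall at about 19 N. After that I pressed the small key, then the large one, each about 6 mm down to its stop (16.6 N and 12.5 N).

**Last checks:**
- **Tray position:** the rear rim is at y of about -20 to -22 mm (-20 when home; home allows down to -24). The tongue end is at -96 mm (-95 when home).
- **Tray and keys:** the last picture shows the tray level, both boards in place and all three keys up.
- **Robot:** it stands clear with near-zero force.
- **Other things on the bench:** the spool, screwdriver and iron stand read within about 25 mm of their first measurements. The two cameras themselves differ by up to that much, and nothing went near these things.

**Checks that disagreed:**
- One of the six rim lines gave -2 mm; I took it as a false edge on a board.
- The fin's sideways position read 2 to 9 mm off the middle line in single network detections, against -0.5 mm from the arm's own position at the grasp. The tunnel itself leaves only 3 mm each side.
- The key contact heights read about 4 mm higher than the given sizes imply (touch at about 0.310, expected 0.306). I therefore judged the travel from touch to stop by force.

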